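# Isolate the centrifuge and lock it off

### The job

The bench centrifuge is to be serviced, so lock off its supply: on the sloping console swing the isolator handle anticlockwise from on to off, so that the hole in its steel tab lines up with the hole in the hasp beneath it. Then take the barrel-headed lock-off pin from the tool block and push it through both holes until its head sits down flat on the tab, and let go. Leave the other things on the bench standing where they are.

Things in the scene. Friction and masses are not known exactly. Their poses are not given: they have to be found in the camera images.
- console: Supply console, fixed on the bench: a beige sheet-steel desk enclosure 190 mm deep (x), 200 mm wide (y), 45 mm high at its front edge, 155 mm at the back; its face rises from front to back (own +x) at 30 degrees to the horizontal. Origin: centre of its underside. Its front is turned to the robot's left (yaw -0.9 to -1.5 rad). A lamp and a button, under 15 mm high, stand low on the face
- isolator: Isolator in the middle of the console's face. Origin: on the handle's axis, on the face, 100 mm above the bench. Own z: straight out of the face (30 degrees from vertical, leaning to the console's front); x: up the slope; y: to the left, seen from the console's front. Round the axis lie a grey plate 92 mm square and a black collar of 33 mm radius, 24 mm high
- handle (a joint): Isolator handle about the isolator's z: 0 = fully on (bar points up the slope, isolator +x), 1.571 = off (bar points along isolator +y, tab over the hasp, holes in line); anticlockwise, seen from outside, is positive. Stops at 0 and 1.85: it can be swung some 16 degrees too far. Starts between 0 and 0.5. It turns stiffly (0.3 N m, about 7 N at the grip) and stays where it is left
- handle_grip (a point): Where to hold the handle's black bar grip: 42 mm from the axis, 55 mm out from the face. The bar is 18 mm wide, its underside 36 mm and its top 64 mm out from the face, and it runs from 22 mm behind the axis to 56 mm in front. Own x: along the bar, outward; z: as the isolator's. Nothing stands within 30 mm of the bar's sides here
- handle_hole (a point): Centre of the 14 mm hole in the steel tab at the handle's end, at the tab's outer (upper) surface: 72 mm from the axis, 42 mm out from the face. The tab is 6 mm thick, 28 mm long along the bar, 26 mm wide. Axes as handle_grip
- hasp_hole (a point): Centre of the 14 mm hole in the hasp's leaf, at its outer (upper) surface: isolator frame (0, 72, 34) mm; axes as the isolator's. The leaf is a fixed steel plate 5 mm thick, 30 mm square, clear of the face by 29 mm, on a 5 mm leg at its +y edge. With the handle at off the tab lies 2 mm above the leaf, both holes in line along the isolator's z
- lock_pin: Loose steel lock-off pin, 0.13 kg: round shank 9 mm in diameter, 36 mm long, tapered over the last 7 mm to a 3.6 mm tip, under a round barrel head 26 mm in diameter, 34 mm tall. Origin: the shank's tip; z: from tip to head. It stands upright in one of the tool block's three sockets, head on the block's top (45 to 79 mm above the bench)
- pin_shoulder (a point): On the lock pin's axis, at the underside of its head, 36 mm above the tip; axes those of the pin. When the pin is home it touches the tab's upper surface, so it lies at handle_hole, 8 mm out from hasp_hole
- tool_block: Fixed wooden tool block, 60 mm (x) by 212 mm (y), 45 mm high. Origin: centre of its underside. Three sockets 12.5 mm in diameter and 41 mm deep in its top at y = -70, 0 and 70 mm. The pin, the rotor key and the hex driver stand in them, in any order
- rotor_key: Bystander in the tool block: steel T-handled rotor key, 91 mm long, bar 83 mm wide (lying along the block's x), top 95 mm above the bench. Origin: its lower end
- hex_driver: Bystander in the tool block: hex driver with a black round handle of 26 mm diameter, 107 mm long, top 111 mm above the bench. Origin: its lower end
- tube_rack: Bystander: white rack of capped tubes, 90 by 200 mm, 97 mm high. Origin: centre of its underside
- reagent_bottle: Bystander: amber bottle, 68 mm in diameter, 165 mm high. Origin: centre of its underside
- beaker: Bystander: glass beaker, 72 mm in diameter, 95 mm high. Origin: centre of its underside
- carton: Bystander: flat cardboard carton 100 by 220 mm, 80 mm high. Origin: centre of its underside
- rotor_bucket: Bystander: steel rotor bucket (open cup), 62 mm in diameter, 70 mm high. Origin: centre of its underside
- sample_jar: Bystander: clear jar with a white cap, 54 mm in diameter, 60 mm high. Origin: centre of its underside

How it is judged:
On the way:
1. the handle has been swung to off, its hole over the hasp's (value of joint handle between 1.471 and 1.671 rad), for 0.2 s.
At the end, for the whole second after the job is handed in: The handle stands at off (within 0.1 rad); the lock pin is through the tab's hole and the hasp's hole, along their axis (within 0.2 rad and 7 mm), its head down on the tab (within 4 mm), at rest (all of step 1 and z of pin_shoulder in the frame of hasp_hole between 0.005 and 0.012 m and x of pin_shoulder in the frame of hasp_hole between -0.007 and 0.007 m and y of pin_shoulder in the frame of hasp_hole between -0.007 and 0.007 m and angle between the z axis of lock_pin and the z axis of isolator, either way round below 0.2 rad and z of lock_pin in the frame of hasp_hole below -0.02 m and linear speed of lock_pin below 0.02 m/s); the robot touches nothing.
It fails at once if the rotor key was lifted out, pushed over or shifted by more than 40 mm (distance of rotor_key from where it was at the start of the episode above 0.04 m).
It fails at once if the hex driver was lifted out, pushed over or shifted by more than 40 mm (distance of hex_driver from where it was at the start of the episode above 0.04 m).
It fails at once if a bystander on the bench was shifted by more than 40 mm (distance of any of tube_rack, reagent_bottle, beaker, carton, rotor_bucket, sample_jar from where it was at the start of the episode above 0.04 m).
It fails at once if a bystander on the bench was knocked over (angle between any of reagent_bottle, beaker, tube_rack, rotor_bucket, sample_jar's own z axis and vertical above 0.5 rad).
It also fails if it takes over 62 s, if anything falls off the work surface, if the arm or the gripper's body presses on something with over 40 N, if the wrist force passes 120 N, or if a joint passes its speed limit or range.

### The arm

A 6-joint arm with a two-finger parallel gripper is mounted at the origin on the work surface. World frame = base frame: x ahead of the robot, y to its left, z up, the work surface at z = 0. Lengths are in m, angles in rad, forces in N, time in s.
With the tool pointing down it reaches from about 0.275 to 0.75 m from the base axis. Payload 10.2 kg.
Tool frame: the origin (TCP) lies at the very end of the fingers, on their centre line; the grasp point (between the pads) lies 19 mm behind it (ctrl.tcp_to_grasp is the z of the grasp point in the tool frame, in m); z points along the fingers, y is the line along which they close (so a half turn about z gives the same grasp; the last joint's range is limited). The gripper opens to 88 mm and grips with 3 to 60 N. Pads are 18 mm wide; open, the fingers measure 123 mm over their backs; the gripper's body (75 mm by 187 mm) begins 45 mm behind the grasp point.
Start: joints at [0.895, 0.313, 1.498, -0, 1.331, -0.223], TCP at [0.23, 0.472, 0.239] pointing down, gripper open.
Joint ranges: [-2.94, 2.94], [-0.97, 2.17], [0.19, 2.56], [-1.23, 4.37], [0.02, 3.11], [-2.88, 2.88]. Speed limits (rad/s): [2.39, 2.39, 3.01, 3.14, 3.14, 3.14].

### API

Orientations are given as [roll, pitch, yaw] about the fixed x, y, z axes, in that order (R = Rz(yaw) Ry(pitch) Rx(roll)).
In Python, from workcell import ctrl, cams, close_job gives the robot as it stands (ctrl), with the cameras (cams) and the job as plain functions.
- The arm moves only by the shell command python3 inch.py 'ROWS' [FORCE]. ROWS is a JSON list of rows, 1 to 20 of them, each written [[rx, ry, rz], [dx, dy, dz], opening]: a rotation vector rx, ry, rz in rad, then dx, dy, dz in m, then the finger opening in m; each row is the pose to reach, as a shift and turn from the pose commanded when the command began, along the tool's axes at that moment; what a row does not reach only later rows make up. A row lasts 1/10 s, in which the tool goes at most 0.05 m and 0.15 rad, less where a joint would pass 70% of its speed; a pose out of reach is approached as far as the arm can. The fingers move at their own pace and stop on an object; FORCE is the grip in N (left out, the last holds). Time passes only in rows, so rows that do not move let the fingers close. It prints the time, the measured TCP pose, the force, the opening and the grip force at its end. Input that does not fit is refused with a message, and nothing moves.
- ctrl.read_state(): the state, without advancing time (a new reading comes with each control period).
- cams.read_camera(name): name is "scene" or "top"; returns (picture, depth): 400x640x3 uint8, red, green, blue; 400x640 float32, m along the optical axis (not along the pixel's ray), 0 where there is no reading.
- cams.camera_info(name): a dict with "camera_matrix" (3x3 intrinsics, pixels), "pose" (4x4, takes a point from camera to world coordinates). Camera axes: x right, y up, looking along -z (the intrinsics and any distortion apply to the point x, -y, -z); pixel columns grow to the right and rows downward; lengths in m; the calibration is good to about 2 mm. A picture is of the moment at which its call begins. camera_info takes no time and is no camera call.
- close_job(): hands the job in; it is judged then, once.
The state is a dict: "time_s": time; "q": joint angles; "joint_velocities": joint speeds; "joint_efforts": joint torques, N m; "position": TCP position; "ee_rot": TCP orientation; "force": force on the tool from outside, world axes, zero at the start; "moment": the same for the moment, N m; "width": finger opening in m; "finger_force": force on a finger pad.
Only numpy, scipy, OpenCV 4.12 (cv2) and the standard library are available. Lean on these libraries where they do the work, as an engineer would, in place of code of your own. Each camera call takes 0.05 s, during which the arm holds its last target. There are 200 camera calls.

## Working session

There is one attempt and no reset: what is moved stays moved. The work goes in short steps, Python scripts to look and compute and a shell command to move; the robot and the scene stay as the last step left them, time stands still between calls to the robot, and variables do not carry over. Pictures are saved under pics/ and viewed, at most 10 in all, crops included, and the job is handed in when it is done.

```bash
ls; mkdir -p pics
python3 - <<'E'
from workcell import ctrl, cams, close_job
import cv2,numpy as np
np.set_printoptions(precision=4,suppress=True)
for n in("scene","top"):
    p,d=cams.read_camera(n); np.savez(f"{n}0.npz",p=p,d=d)
    cv2.imwrite(f"pics/{n}0.png",p[:,:,::-1])
    print(n,cams.camera_info(n))
print(ctrl.read_state(), ctrl.tcp_to_grasp)
E
```

```text
inch.py
pics
workcell.py
scene {'camera_matrix': array([[375.8613,   0.    , 311.1   ],
       [  0.    , 375.8613, 199.9928],
       [  0.    ,   0.    ,   1.    ]]), 'pose': array([[ 0.7263, -0.5098,  0.461 ,  1.0243],
       [ 0.6873,  0.5297, -0.4971, -0.5381],
       [ 0.0092,  0.6779,  0.7351,  0.9594],
       [ 0.    ,  0.    ,  0.    ,  1.    ]])}
top {'camera_matrix': array([[400.2001,   0.    , 318.4789],
       [  0.    , 400.2001, 202.8831],
       [  0.    ,   0.    ,   1.    ]]), 'pose': array([[-0.0089,  0.9966, -0.0821,  0.4427],
       [-1.    , -0.0091, -0.0025,  0.0059],
       [-0.0032,  0.082 ,  0.9966,  1.2873],
       [ 0.    ,  0.    ,  0.    ,  1.    ]])}
{'time_s': 0.1, 'q': array([ 0.8946,  0.3134,  1.4983, -0.    ,  1.331 , -0.2234]), 'joint_velocities': array([-0.    , -0.0006, -0.0032,  0.0001,  0.0008, -0.0008]), 'joint_efforts': array([  0.0019, -40.2808, -25.2645,   0.0696,   0.0342,  -0.0001]), 'position': array([0.2296, 0.4719, 0.2383]), 'ee_rot': array([-3.1405, -0.0002,  2.6888]), 'force': array([-0.2213, -0.0933, -0.3709]), 'moment': array([-0.0001,  0.0288, -0.0112]), 'finger_force': 0.0, 'width': 0.08819694483779784} -0.0187
```

View pics/scene0.png

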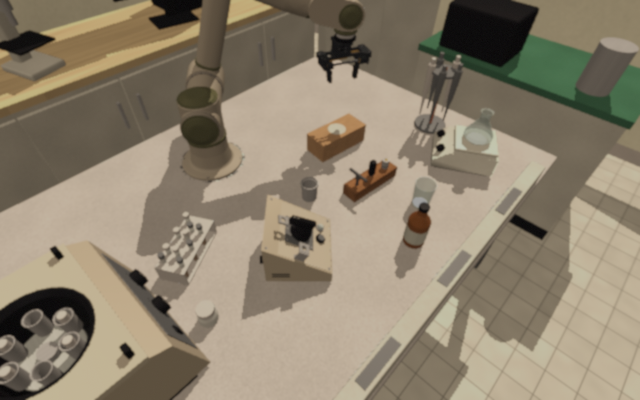

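View pics/top0.png

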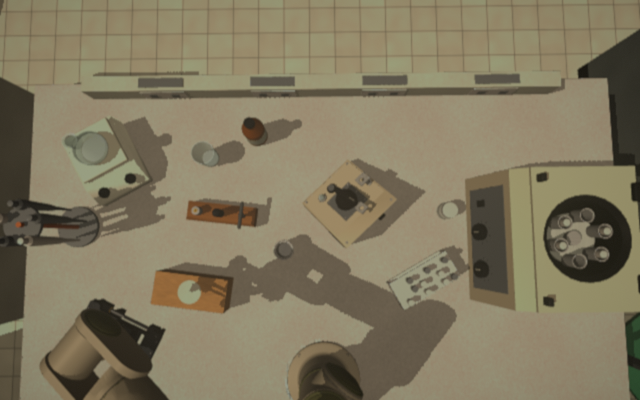

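The scene view shows the console near (298,240), the block near (370,180) with T-key, driver and pin. In the top view the console is near (350,202) and the block near (222,213), with the pin probably at (196,210). I'll enlarge both.

Run:
```python
import cv2,numpy as np
t=np.load("top0.npz")["p"][:,:,::-1]; s=np.load("scene0.npz")["p"][:,:,::-1]
def c(im,x0,x1,y0,y1,k): return cv2.convertScaleAbs(cv2.resize(im[y0:y1,x0:x1],None,fx=k,fy=k,interpolation=cv2.INTER_CUBIC),alpha=1.5)
A=np.hstack([c(t,300,400,155,255,4),c(s,255,355,190,290,4)])
B=np.hstack([c(t,180,280,190,240,4),c(s,330,430,152,202,4)])
cv2.imwrite("pics/crop0.png",np.vstack([A,B]))
```

```text
(no output)
```

View pics/crop0.png

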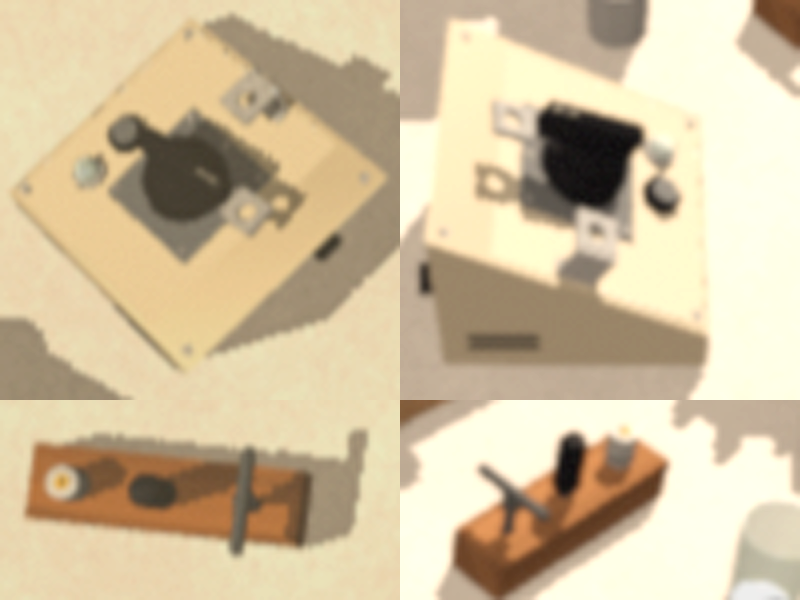

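Enlarged: the top crop shows the tab hole at (248,212), the hasp hole at (254,97), and the pin head's orange dot at (64,482). The scene crop shows the tab hole at (514,118), the hasp hole at (596,232), and the dot at (622,430). Next I'll triangulate and fit the face plane.

```bash
cat > h.py <<'E'
import numpy as np
from workcell import ctrl, cams, close_job
np.set_printoptions(precision=4,suppress=True)
def ray(n,u,v):
    i=cams.camera_info(n);P=i["pose"];d=np.linalg.inv(i["camera_matrix"])@[u,v,1.]
    d=P[:3,:3]@(d*[1,-1,-1]); return P[:3,3],d      # d has unit optical depth
def tri(a,b):
    (o1,d1),(o2,d2)=ray("top",*a),ray("scene",*b)
    s=np.linalg.lstsq(np.c_[d1,-d2],o2-o1,rcond=None)[0]
    p,q=o1+s[0]*d1,o2+s[1]*d2; return (p+q)/2,np.linalg.norm(p-q)
def crop(x,y,ox,oy,k=4): return ox+(x+.5)/k-.5,oy+(y+.5)/k-.5
def cloud(n,d,m):
    v,u=np.nonzero(m&(d>0)); o,_=ray(n,0,0); D=np.array([ray(n,a,b)[1] for a,b in zip(u,v)])
    return o+D*d[v,u][:,None],u,v
E
python3 - <<'E'
from h import *
import cv2
pts={"tab":((248,212),(114,118)),"hasp":((254,97),(196,232)),"screwBR":((364,177),(31,232)),"screwT":((189,33),(297,316)),"screwL":((26,189),(291,123)),"screwB":((188,350),(66,36))}
R={}
for k,(a,b) in pts.items():
    R[k],e=tri(crop(*a,300,155),crop(*b,255,190)); print(k,R[k],e)
p,e=tri(crop(64,82,180,190),crop(222,30,330,152)); print("pintop",p,e)
for n,box in(("top",(300,400,155,255)),("scene",(255,355,190,290))):
    z=np.load(n+"0.npz");d=z["d"];x0,x1,y0,y1=box;m=np.zeros(d.shape,bool)
    poly=[crop(*(pts[k][n=="scene"]),x0,y0) for k in("screwL","screwT","screwBR","screwB")]
    M=np.zeros(d.shape,np.uint8);cv2.fillPoly(M,[np.int32(np.round(poly))],1)
    X,u,v=cloud(n,d,M>0)
    w=np.ones(len(X),bool)
    best=0
    rng=np.random.default_rng(0)
    for _ in range(300):
        t=X[rng.choice(len(X),3,False)];nn=np.cross(t[1]-t[0],t[2]-t[0]);nn/=np.linalg.norm(nn)+1e-9
        ww=abs((X-t[0])@nn)<.003
        if ww.sum()>best:best=ww.sum();w=ww
    c=X[w].mean(0);nn=np.linalg.svd(X[w]-c)[2][2];nn*=np.sign(nn[2])
    print(n,"plane",w.sum(),len(X),"n",nn,"tilt",np.degrees(np.arccos(nn[2])),"yaw",np.arctan2(-nn[1],-nn[0]),"c",c)
    for k in("tab","hasp","screwL","screwT","screwB","screwBR"):print(k,(R[k]-c)@nn)
E
```

```text
tab [ 0.5216 -0.1104  0.1702] 0.004123656049047132
hasp [ 0.6084 -0.1201  0.1314] 0.004660594940072625
screwBR [ 0.5436 -0.1999  0.1497] 0.007131701610054807
screwT [ 0.6701 -0.0802  0.0497] 0.002056845525989452
screwL [0.5492 0.0483 0.0493] 0.00292675228440952
screwB [ 0.4255 -0.0685  0.1481] 0.003925814369181291
pintop [0.5247 0.3823 0.0784] 0.0028182087305460585Traceback (most recent call last):
  File "<stdin>", line 12, in <module>
  File "h.py", line 13, in cloud
    v,u=np.nonzero(m&(d>0)); o,_=ray(n,0,0); D=np.array([ray(n,a,b)[1] for a,b in zip(u,v)])
                                                         ~~~^^^^^^^
  File "h.py", line 5, in ray
    i=cams.camera_info(n);P=i["pose"];d=np.linalg.inv(i["camera_matrix"])@[u,v,1.]
ValueError: time passes only in moves, steps and waits
```

```bash
python3 - <<'E'
s=open("h.py").read()
s=s[:s.index("def cloud")]+'''def cloud(n,d,m):
    v,u=np.nonzero(m&(d>0)); i=cams.camera_info(n);P=i["pose"]
    D=np.linalg.inv(i["camera_matrix"])@np.array([u,v,np.ones(len(u))])
    return P[:3,3]+(D.T*[1,-1,-1]*d[v,u][:,None])@P[:3,:3].T,u,v
'''
open("h.py","w").write(s)
E
python3 - <<'E'
from h import *
import cv2
pts={"screwBR":((364,177),(31,232)),"screwT":((189,33),(297,316)),"screwL":((26,189),(291,123)),"screwB":((188,350),(66,36)),"tab":((248,212),(114,118)),"hasp":((254,97),(196,232))}
R={k:tri(crop(*a,300,155),crop(*b,255,190))[0] for k,(a,b) in pts.items()}
S=np.array([R[k] for k in("screwL","screwT","screwBR","screwB")])
c=S.mean(0);n=np.linalg.svd(S-c)[2][2];n*=np.sign(n[2])
print("screws c",c,"n",n,"tilt",np.degrees(np.arccos(n[2])),"yaw",np.arctan2(-n[1],-n[0]))
ax=S[2]+S[3]-S[0]-S[1];print("yaw from x",np.arctan2(ax[1],ax[0])); ay=S[1]+S[2]-S[0]-S[3];print("yaw from y",np.arctan2(-ay[0],ay[1]), "len",np.linalg.norm(ax)/2,np.linalg.norm(ay)/2)
rng=np.random.default_rng(0)
for nme,(ox,oy) in(("top",(300,155)),("scene",(255,190))):
    d=np.load(nme+"0.npz")["d"]
    poly=[crop(*(pts[k][nme=="scene"]),ox,oy) for k in("screwL","screwT","screwBR","screwB")]
    M=np.zeros(d.shape,np.uint8);cv2.fillPoly(M,[np.int32(np.round(poly))],1)
    X,u,v=cloud(nme,d,M>0);best=0
    for _ in range(300):
        t=X[rng.choice(len(X),3,False)];m=np.cross(t[1]-t[0],t[2]-t[0]);m/=np.linalg.norm(m)+1e-9
        w=abs((X-t[0])@m)<.003
        if w.sum()>best:best=w.sum();W=w
    q=X[W].mean(0);m=np.linalg.svd(X[W]-q)[2][2];m*=np.sign(m[2])
    print(nme,best,len(X),"n",m,"tilt",np.degrees(np.arccos(m[2])),"yaw",np.arctan2(-m[1],-m[0]),"screwc off",(c-q)@m,"tab",(R["tab"]-q)@m,"hasp",(R["hasp"]-q)@m)
E
```

```text
screws c [ 0.5471 -0.0751  0.0992] n [0.3648 0.3421 0.866 ] tilt 30.005647135239098 yaw -2.3883216811306536
yaw from x -2.38390569719924
yaw from y -2.3981138788669485 len 0.19874464882487305 0.17657052394310896
top 2261 3426 n [0.3584 0.3467 0.8668] tilt 29.911423055641624 yaw -2.3728217285182707 screwc off -0.001967613583354816 tab 0.038157884423358976 hasp 0.0323072458423466
scene 2143 3192 n [0.3612 0.3435 0.8669] tilt 29.900183388691673 yaw -2.381358385345384 screwc off -0.0034371615606690643 tab 0.03673592574436145 hasp 0.031157659160294664
```

```bash
cat >> h.py <<'E'
from scipy.spatial.transform import Rotation as Ro
yaw=-2.384;c,s=np.cos(yaw),np.sin(yaw);r3=.75**.5
X=np.array([c*r3,s*r3,.5]);Y=np.array([-s,c,0]);Z=np.cross(X,Y)
O=np.array([.5468,-.077,.100])
def toolR(th): b=np.cos(th)*X+np.sin(th)*Y; return np.c_[-b,np.cross(Z,b),-Z],b
def delta(p,R):
    st=ctrl.read_state();R0=Ro.from_euler("xyz",st["ee_rot"]).as_matrix()
    print("rv",Ro.from_matrix(R0.T@R).as_rotvec(),"d",R0.T@(p-st["position"]),"from",st["position"],"to",p)
E
python3 - <<'E'
from h import *
R,b=toolR(.11); delta(O+.042*b+.14*Z,R); print(X,Y,Z)
E
```

```text
rv [ 0.5121 -0.3139  1.7744] d [-0.5417 -0.3248 -0.0037] from [0.2296 0.4719 0.2383] to [ 0.5746 -0.0571  0.2421]
[-0.6292 -0.5951  0.5   ] [ 0.6872 -0.7265  0.    ] [0.3632 0.3436 0.866 ]
```

```bash
T="0"; python3 inch.py '[[[0.512,-0.314,1.774],[-0.542,-0.325,-0.004],0.06],[[0.512,-0.314,1.774],[-0.542,-0.325,-0.004],0.06],[[0.512,-0.314,1.774],[-0.542,-0.325,-0.004],0.06],[[0.512,-0.314,1.774],[-0.542,-0.325,-0.004],0.06],[[0.512,-0.314,1.774],[-0.542,-0.325,-0.004],0.06],[[0.512,-0.314,1.774],[-0.542,-0.325,-0.004],0.06],[[0.512,-0.314,1.774],[-0.542,-0.325,-0.004],0.06],[[0.512,-0.314,1.774],[-0.542,-0.325,-0.004],0.06],[[0.512,-0.314,1.774],[-0.542,-0.325,-0.004],0.06],[[0.512,-0.314,1.774],[-0.542,-0.325,-0.004],0.06],[[0.512,-0.314,1.774],[-0.542,-0.325,-0.004],0.06],[[0.512,-0.314,1.774],[-0.542,-0.325,-0.004],0.06],[[0.512,-0.314,1.774],[-0.542,-0.325,-0.004],0.06],[[0.512,-0.314,1.774],[-0.542,-0.325,-0.004],0.06],[[0.512,-0.314,1.774],[-0.542,-0.325,-0.004],0.06],[[0.512,-0.314,1.774],[-0.542,-0.325,-0.004],0.06],[[0.512,-0.314,1.774],[-0.542,-0.325,-0.004],0.06],[[0.512,-0.314,1.774],[-0.542,-0.325,-0.004],0.06],[[0.512,-0.314,1.774],[-0.542,-0.325,-0.004],0.06],[[0.512,-0.314,1.774],[-0.542,-0.325,-0.004],0.06]]' 30
python3 - <<'E'
from h import *
R,b=toolR(.11); delta(O+.042*b+.14*Z,R); delta(O+.042*b+.037*Z,R);print(ctrl.read_state()["q"])
E
```

```text
time_s: 2.1
position: [0.5748, -0.057, 0.2429]
ee_rot: [-3.078, 0.519, 0.885]
force: [0.8, -0.8, 1.0]
width: 0.0604
finger_force: 0.0
rv [ 0.0005 -0.0011  0.0008] d [ 0.0002 -0.0001  0.0008] from [ 0.5748 -0.057   0.2429] to [ 0.5746 -0.0571  0.2421]
rv [ 0.0005 -0.0011  0.0008] d [ 0.0001 -0.0002  0.1038] from [ 0.5748 -0.057   0.2429] to [ 0.5371 -0.0925  0.1529]
[-0.1335  0.6522  1.0543 -0.407   1.7652  0.5565]
```

```bash
python3 inch.py '[[[0,0,0],[0,0,0.03],0.06],[[0,0,0],[0,0,0.06],0.06],[[0,0,0],[0,0,0.085],0.06],[[0,0,0],[0,0,0.103],0.06],[[0,0,0],[0,0,0.103],0.06],[[0,0,0],[0,0,0.103],0.06]]'
python3 - <<'E'
from h import *
import cv2
o=[]
for n,(x,y) in(("top",(300,155)),("scene",(255,190))):
    p,d=cams.read_camera(n); o.append(cv2.convertScaleAbs(cv2.resize(p[y:y+100,x:x+100,::-1],None,fx=4,fy=4,interpolation=2),alpha=1.5))
cv2.imwrite("pics/pre1.png",np.hstack(o))
E
```

```text
time_s: 2.7
position: [0.5379, -0.0925, 0.1542]
ee_rot: [-3.079, 0.519, 0.884]
force: [0.3, 0.1, -0.0]
width: 0.0598
finger_force: 0.0
```

View pics/pre1.png

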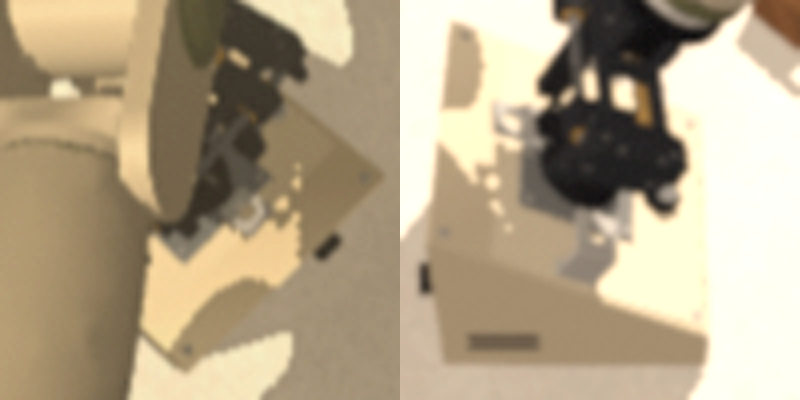

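The gripper sits over the bar, with the tab at scene crop (515,118) just beyond the fingers, and no contact force. I'll close it.

```bash
python3 inch.py '[[[0,0,0],[0,0,0],0.01],[[0,0,0],[0,0,0],0.01],[[0,0,0],[0,0,0],0.01],[[0,0,0],[0,0,0],0.01],[[0,0,0],[0,0,0],0.01],[[0,0,0],[0,0,0],0.01],[[0,0,0],[0,0,0],0.01],[[0,0,0],[0,0,0],0.01]]' 30
```

```text
time_s: 3.6
position: [0.5368, -0.0921, 0.1536]
ee_rot: [-3.075, 0.52, 0.886]
force: [-4.9, 1.9, 3.0]
width: 0.0181
finger_force: 30.1
```

```bash
python3 inch.py '[[[0,0,-0.12],[0.0003,0.005,0],0.01],[[0,0,-0.25],[0.0013,0.0104,0],0.01],[[0,0,-0.38],[0.003,0.0156,0],0.01],[[0,0,-0.5],[0.0051,0.0201,0],0.01],[[0,0,-0.62],[0.0078,0.0244,0],0.01],[[0,0,-0.75],[0.0113,0.0286,0],0.01],[[0,0,-0.87],[0.0149,0.0321,0],0.01],[[0,0,-1.0],[0.0193,0.0353,0],0.01],[[0,0,-1.12],[0.0237,0.0378,0],0.01],[[0,0,-1.25],[0.0288,0.0399,0],0.01],[[0,0,-1.37],[0.0336,0.0412,0],0.01],[[0,0,-1.46],[0.0374,0.0417,0],0.01],[[0,0,-1.46],[0.0374,0.0417,0],0.01],[[0,0,-1.46],[0.0374,0.0417,0],0.01],[[0,0,-1.46],[0.0374,0.0417,0],0.01]]'
python3 - <<'E'
from h import *
st=ctrl.read_state();R=Ro.from_euler("xyz",st["ee_rot"]).as_matrix();b=-R[:,0]
print(np.arctan2(b@Y,b@X),st["force"],st["moment"],st["q"])
R,b=toolR(1.571);delta(O+.042*b+.037*Z,R)
E
```

```text
time_s: 5.1
position: [0.5887, -0.0931, 0.1322]
ee_rot: [-2.619, -0.004, 2.328]
force: [-3.7, 9.3, 1.7]
width: 0.0178
finger_force: 29.9
1.572641698096023 [-3.6883  9.2986  1.7397] [ 1.2454  0.6011 -0.5546] [-0.1849  0.7743  1.1331 -0.4134  1.5643 -0.8708]
rv [ 0.0009 -0.0036  0.0016] d [-0.0015 -0.0007  0.0005] from [ 0.5887 -0.0931  0.1322] to [ 0.5891 -0.0948  0.132 ]
```

```bash
python3 inch.py '[[[0,0,0],[0,0,0],0.05],[[0,0,0],[0,0,0],0.05],[[0,0,0],[0,0,0],0.05],[[0,0,0],[0,0,0],0.05],[[0,0,0],[0,0,-0.03],0.05],[[0,0,0],[0,0,-0.08],0.05],[[0,0,0],[0,0,-0.12],0.05],[[0,0,0],[0,0,-0.13],0.05]]'
python3 - <<'E'
from h import *
y=1.47;R=Ro.from_euler("xyz",[np.pi,0,y]).as_matrix()
delta(np.array([.5247,.3823,.20]),R)
E
```

```text
time_s: 5.9
position: [0.6382, -0.0491, 0.2494]
ee_rot: [-2.624, 0.006, 2.329]
force: [0.1, 0.7, 0.8]
width: 0.0498
finger_force: 0.0
rv [-0.483   0.2277  0.8381] d [ 0.3914  0.2096 -0.0652] from [ 0.6382 -0.0491  0.2494] to [0.5247 0.3823 0.2   ]
```

```bash
python3 inch.py '[[[-0.483,0.228,0.838],[0.391,0.21,-0.065],0.05],[[-0.483,0.228,0.838],[0.391,0.21,-0.065],0.05],[[-0.483,0.228,0.838],[0.391,0.21,-0.065],0.05],[[-0.483,0.228,0.838],[0.391,0.21,-0.065],0.05],[[-0.483,0.228,0.838],[0.391,0.21,-0.065],0.05],[[-0.483,0.228,0.838],[0.391,0.21,-0.065],0.05],[[-0.483,0.228,0.838],[0.391,0.21,-0.065],0.05],[[-0.483,0.228,0.838],[0.391,0.21,-0.065],0.05],[[-0.483,0.228,0.838],[0.391,0.21,-0.065],0.05],[[-0.483,0.228,0.838],[0.391,0.21,-0.065],0.05],[[-0.483,0.228,0.838],[0.391,0.21,-0.065],0.05],[[-0.483,0.228,0.838],[0.391,0.21,-0.065],0.05],[[-0.483,0.228,0.838],[0.391,0.21,-0.065],0.05],[[-0.483,0.228,0.838],[0.391,0.21,-0.065],0.05]]'
python3 - <<'E'
from h import *
import cv2
o=[]
for n,(x,y) in(("top",(300,155)),("scene",(255,190))):
    p,d=cams.read_camera(n);np.savez(n+"2.npz",p=p,d=d); o.append(cv2.convertScaleAbs(cv2.resize(p[y:y+100,x:x+100,::-1],None,fx=4,fy=4,interpolation=2),alpha=1.5))
    if n=="scene": q=cv2.convertScaleAbs(cv2.resize(p[130:205,330:430,::-1],None,fx=4,fy=2.667,interpolation=2),alpha=1.5)
    else: t=cv2.convertScaleAbs(cv2.resize(p[180:230,170:270,::-1],None,fx=4,fy=4,interpolation=2),alpha=1.5)
cv2.imwrite("pics/off2.png",np.vstack([np.hstack(o),np.hstack([t,q])]))
E
```

```text
time_s: 7.3
position: [0.5244, 0.3802, 0.197]
ee_rot: [-3.135, -0.001, 1.467]
force: [0.3, -0.2, 0.1]
width: 0.0502
finger_force: 0.0
```

View pics/off2.png

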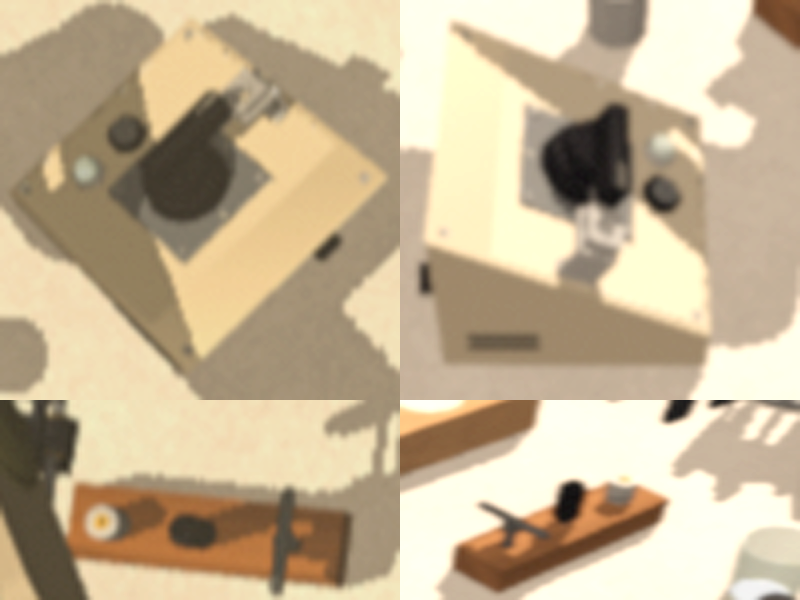

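The handle now lies over the hasp: tab near top crop (250,93), scene crop (600,225). The block is undisturbed, with the dot at top crop (101,522) and scene crop (622,478). I'll zoom in on the tab and check the pin rays.

Run:
```python
from h import *
import cv2
def at(n,u,v,z):
    o,d=ray(n,u,v);return o+d*(z-o[2])/d[2]
a=crop(101,122,170,180);b=(330+222.5/4-.5,130+78.5/2.667-.5)
print(tri(a,b),at("top",*a,.079),at("scene",*b,.079))
# head blob by colour: bright orange dot
for n,(u,v) in(("top",a),("scene",b)):
    p=np.load(n+"2.npz")["p"].astype(int);u,v=int(round(u)),int(round(v))
    w=p[v-4:v+5,u-4:u+5];s=np.clip(w[...,0]-w[...,2]-25,0,None)
    yy,xx=np.mgrid[v-4:v+5,u-4:u+5];print(n,(s*xx).sum()/s.sum(),(s*yy).sum()/s.sum())
# expected holes
def proj(n,P):
    i=cams.camera_info(n);q=i["pose"][:3,:3].T@(P-i["pose"][:3,3]);q=i["camera_matrix"]@(q*[1,-1,-1]);return q[:2]/q[2]
T=np.load("top2.npz")["p"][:,:,::-1];S=np.load("scene2.npz")["p"][:,:,::-1]
o=[]
for n,im,(x,y) in(("top",T,(348,164)),("scene",S,(290,234))):
    c=cv2.convertScaleAbs(cv2.resize(im[y:y+30,x:x+30],None,fx=13,fy=13,interpolation=2),alpha=1.1)
    for P,col in((O+72e-3*Y+.042*Z,(0,0,255)),(O+72e-3*Y+.034*Z,(0,200,0)),(O+.042*Y+.064*Z,(255,0,0))):
        q=(proj(n,P)-[x,y]+.5)*13;cv2.circle(c,tuple(int(k) for k in q),3,col,-1)
    o.append(c)
cv2.imwrite("pics/tab2.png",np.hstack(o))
```

```text
(array([0.5242, 0.3842, 0.0779]), np.float64(0.0014504231507371961)) [0.5236 0.3834 0.079 ] [0.5252 0.3837 0.079 ]
top 193.92019282271022 209.82538832351366
scene 385.17938144329895 159.00927835051547
```

View pics/tab2.png

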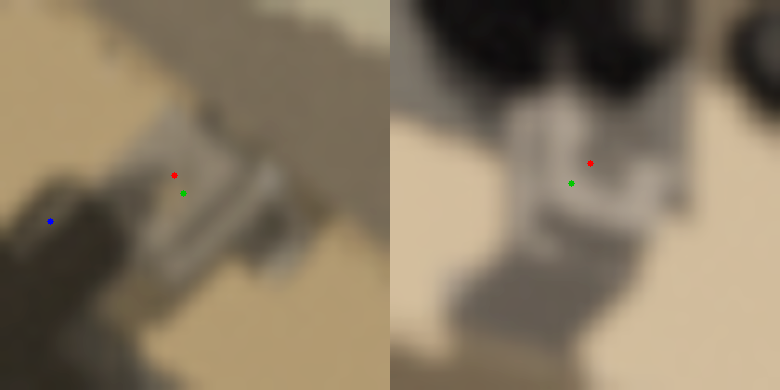

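The tab lies over the hasp with the strip of hasp that parallax predicts. The tool stood at 1.573 rad with the pads flush on the bar, so the handle is at off. The pin is at (0.524, 0.384), so I'll descend onto its head.

Run:
```python
from h import *
R=Ro.from_euler("xyz",[np.pi,0,1.47]).as_matrix()
delta(np.array([.5243,.3838,.048]),R)
```

```text
rv [-0.007  -0.0006 -0.0023] d [0.0032 0.0008 0.1489] from [0.5242 0.3805 0.1969] to [0.5243 0.3838 0.048 ]
```

```bash
python3 inch.py '[[[-0.007,0,-0.002],[0.003,0.001,0.03],0.05],[[-0.007,0,-0.002],[0.003,0.001,0.07],0.05],[[-0.007,0,-0.002],[0.003,0.001,0.11],0.05],[[-0.007,0,-0.002],[0.003,0.001,0.135],0.05],[[-0.007,0,-0.002],[0.003,0.001,0.149],0.05],[[-0.007,0,-0.002],[0.003,0.001,0.149],0.05],[[-0.007,0,-0.002],[0.003,0.001,0.149],0.05]]' 40
python3 - <<'E'
from h import *
print(ctrl.read_state()["position"],ctrl.read_state()["force"])
E
```

```text
time_s: 8.1
position: [0.5246, 0.3843, 0.0485]
ee_rot: [3.141, -0.001, 1.471]
force: [-1.5, -0.6, 1.1]
width: 0.0502
finger_force: 0.0
[0.5246 0.3843 0.0485] [-1.4872 -0.6353  1.1271]
```

```bash
python3 inch.py '[[[0,0,0],[0,0,0],0.015],[[0,0,0],[0,0,0],0.015],[[0,0,0],[0,0,0],0.015],[[0,0,0],[0,0,0],0.015],[[0,0,0],[0,0,0],0.015],[[0,0,0],[0,0,0],0.015],[[0,0,0],[0,0,0],0.015]]' 40; python3 inch.py '[[[0,0,0],[0,0,-0.02],0.015],[[0,0,0],[0,0,-0.05],0.015],[[0,0,0],[0,0,-0.09],0.015],[[0,0,0],[0,0,-0.13],0.015],[[0,0,0],[0,0,-0.17],0.015],[[0,0,0],[0,0,-0.19],0.015],[[0,0,0],[0,0,-0.19],0.015]]'
python3 - <<'E'
from h import *
import cv2
o=[]
def proj(n,P):
    i=cams.camera_info(n);q=i["pose"][:3,:3].T@(P-i["pose"][:3,3]);q=i["camera_matrix"]@(q*[1,-1,-1]);return q[:2]/q[2]
st=ctrl.read_state();R0=Ro.from_euler("xyz",st["ee_rot"]).as_matrix()
for n in("top","scene"):
    p,d=cams.read_camera(n);x,y=np.int32(proj(n,st["position"]))-25;x=max(x,0);y=max(y,0)
    o.append(cv2.convertScaleAbs(cv2.resize(p[y:y+50,x:x+50,::-1],(400,400),interpolation=2),alpha=1.3))
cv2.imwrite("pics/pin3.png",np.hstack(o))
R,b=toolR(1.571)
H=O-.0007*X-.0005*Y+.072*Y+.042*Z   # hole on tab
delta(H+(.036+.003+.05)*Z,R)
E
```

```text
time_s: 8.8
position: [0.5242, 0.3843, 0.048]
ee_rot: [3.141, -0.001, 1.471]
force: [-0.5, -0.9, 3.5]
width: 0.0253
finger_force: 40.0
time_s: 9.5
position: [0.5248, 0.3845, 0.2404]
ee_rot: [3.138, -0.003, 1.471]
force: [-0.3, -0.7, -2.1]
width: 0.0247
finger_force: 40.0
rv [ 0.4888 -0.2246 -0.8375] d [-0.4531  0.1663  0.023 ] from [0.5238 0.384  0.2361] to [ 0.644  -0.0835  0.2131]
```

View pics/pin3.png

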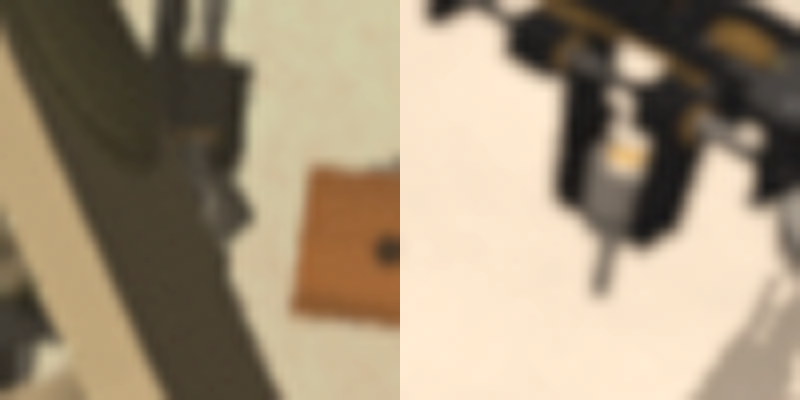

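The socket is empty and the pin is in the fingers: in the scene crop its tip is at (597,295) and its head's dot at (628,157). I'll check how it sits against the tool axis.

Run:
```python
from h import *
def proj(n,P):
    i=cams.camera_info(n);q=i["pose"][:3,:3].T@(P-i["pose"][:3,3]);q=i["camera_matrix"]@(q*[1,-1,-1]);return q[:2]/q[2]
st=ctrl.read_state();p=st["position"]
x,y=np.int32(proj("scene",p))-25
f=lambda P:(proj("scene",P)-[x,y]+.5)*8+[400,0]
z=np.array([0,0,1.])
print("tip exp",f(p-.039*z),"top exp",f(p+.031*z),"tcp",f(p), "per mm x,y",f(p+[.001,0,0])-f(p),f(p+[0,.001,0])-f(p))
print(st["width"],st["force"])
```

```text
tip exp [590.1675 282.0473] top exp [618.9849 139.4993] tcp [605.9232 204.1102] per mm x,y [2.0349 1.0204] [ 1.4279 -1.0503]
0.025046803965338378 [-0.5378 -0.7339 -1.865 ]
```

```bash
python3 inch.py '[[[0.489,-0.225,-0.838],[-0.453,0.166,0.023],0.015],[[0.489,-0.225,-0.838],[-0.453,0.166,0.023],0.015],[[0.489,-0.225,-0.838],[-0.453,0.166,0.023],0.015],[[0.489,-0.225,-0.838],[-0.453,0.166,0.023],0.015],[[0.489,-0.225,-0.838],[-0.453,0.166,0.023],0.015],[[0.489,-0.225,-0.838],[-0.453,0.166,0.023],0.015],[[0.489,-0.225,-0.838],[-0.453,0.166,0.023],0.015],[[0.489,-0.225,-0.838],[-0.453,0.166,0.023],0.015],[[0.489,-0.225,-0.838],[-0.453,0.166,0.023],0.015],[[0.489,-0.225,-0.838],[-0.453,0.166,0.023],0.015],[[0.489,-0.225,-0.838],[-0.453,0.166,0.023],0.015],[[0.489,-0.225,-0.838],[-0.453,0.166,0.023],0.015],[[0.489,-0.225,-0.838],[-0.453,0.166,0.023],0.015],[[0.489,-0.225,-0.838],[-0.453,0.166,0.023],0.015],[[0.489,-0.225,-0.838],[-0.453,0.166,0.023],0.015]]'
cat >> h.py <<'E'
H=O-.0007*X-.0005*Y+.072*Y+.042*Z
E
python3 - <<'E'
from h import *
import cv2
R,b=toolR(1.571)
o=[]
for n,(x,y) in(("top",(330,150)),("scene",(280,200))):
    p,d=cams.read_camera(n);o.append(cv2.convertScaleAbs(cv2.resize(p[y:y+60,x:x+60,::-1],(400,400),interpolation=2),alpha=1.4))
cv2.imwrite("pics/pre4.png",np.hstack(o))
delta(H+(.036+.003+.05)*Z,R)
delta(H+(.036+.003+.005)*Z,R)
E
```

```text
time_s: 11.1
position: [0.644, -0.0821, 0.2145]
ee_rot: [-2.62, 0.001, 2.331]
force: [0.8, 0.7, -1.4]
width: 0.0248
finger_force: 40.0
rv [0.0017 0.0014 0.0009] d [-0.0007  0.0001  0.0016] from [ 0.644  -0.0825  0.2145] to [ 0.644  -0.0835  0.2131]
rv [0.0017 0.0014 0.0009] d [-0.0006 -0.      0.0466] from [ 0.644  -0.0825  0.2145] to [ 0.6276 -0.099   0.1741]
```

View pics/pre4.png

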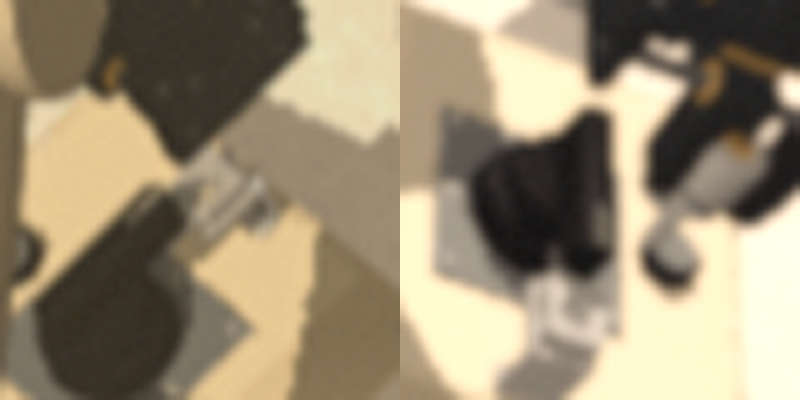

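The pin hangs axis-aligned above the tab: head at scene crop (735,170), tab hole at (575,300). I'll descend until the tip is just above the hole, then feel in.

```bash
python3 inch.py '[[[0.002,0.001,0.001],[-0.001,0,0.02],0.015],[[0.002,0.001,0.001],[-0.001,0,0.035],0.015],[[0.002,0.001,0.001],[-0.001,0,0.047],0.015],[[0.002,0.001,0.001],[-0.001,0,0.047],0.015],[[0.002,0.001,0.001],[-0.001,0,0.047],0.015]]'; python3 inch.py '[[[0,0,0],[0,0,0.003],0.015],[[0,0,0],[0,0,0.006],0.015],[[0,0,0],[0,0,0.009],0.015],[[0,0,0],[0,0,0.012],0.015],[[0,0,0],[0,0,0.012],0.015]]'
python3 - <<'E'
from h import *
R,b=toolR(1.571)
delta(H+(.036+.003-.007)*Z,R); st=ctrl.read_state(); print("F in X,Y,Z",[st["force"]@a for a in(X,Y,Z)])
E
```

```text
time_s: 11.7
position: [0.6279, -0.0998, 0.1742]
ee_rot: [-2.618, 0.001, 2.328]
force: [0.2, -0.1, -1.1]
width: 0.0249
finger_force: 40.0
time_s: 12.2
position: [0.6231, -0.1041, 0.1629]
ee_rot: [-2.617, -0.001, 2.328]
force: [-0.5, 0.2, -1.6]
width: 0.0251
finger_force: 40.0
rv [-0.0007 -0.0009 -0.0006] d [ 0.0006  0.0003 -0.0011] from [ 0.6231 -0.1041  0.1629] to [ 0.6233 -0.1031  0.1637]
F in X,Y,Z [np.float64(-0.5896883131911319), np.float64(-0.42997977684301525), np.float64(-1.4860814817552357)]
```

```bash
for k in 1; do :; done; python3 inch.py '[[[0,0,0],[0,0,0.003],0.015],[[0,0,0],[0,0,0.006],0.015],[[0,0,0],[0,0,0.009],0.015],[[0,0,0],[0,0,0.012],0.015],[[0,0,0],[0,0,0.012],0.015]]'
python3 - <<'E'
from h import *
st=ctrl.read_state(); print("F in X,Y,Z",[round(st["force"]@a,2) for a in(X,Y,Z)],"TCP rel hole",[round((st["position"]-H)@a,4) for a in(X,Y,Z)])
E
```

```text
time_s: 12.7
position: [0.6187, -0.1083, 0.1524]
ee_rot: [-2.617, -0.001, 2.328]
force: [-0.6, 2.0, -2.9]
width: 0.025
finger_force: 40.0
F in X,Y,Z [np.float64(-2.3), np.float64(-1.87), np.float64(-1.99)] TCP rel hole [np.float64(0.0003), np.float64(0.0007), np.float64(0.0188)]
```

```bash
python3 inch.py '[[[0,0,0],[0,0,0.003],0.015],[[0,0,0],[0,0,0.006],0.015],[[0,0,0],[0,0,0.009],0.015],[[0,0,0],[0,0,0.012],0.015],[[0,0,0],[0,0,0.012],0.015]]'
cat > f.py <<'E'
from h import *
st=ctrl.read_state(); print("F in X,Y,Z",[float(round(st["force"]@a,2)) for a in(X,Y,Z)],"TCP rel hole",[float(round((st["position"]-H)@a,4)) for a in(X,Y,Z)])
E
python3 f.py; python3 inch.py '[[[0,0,0],[0,0,0.002],0.015],[[0,0,0],[0,0,0.002],0.015]]';python3 f.py
```

```text
time_s: 13.2
position: [0.6143, -0.1125, 0.142]
ee_rot: [-2.617, -0.001, 2.328]
force: [-0.9, 3.1, -3.0]
width: 0.0249
finger_force: 40.0
F in X,Y,Z [-2.76, -2.91, -1.88] TCP rel hole [0.0003, 0.0007, 0.0068]
time_s: 13.4
position: [0.6138, -0.113, 0.1406]
ee_rot: [-2.617, -0.0, 2.328]
force: [-1.1, 3.9, -2.5]
width: 0.0246
finger_force: 40.0
F in X,Y,Z [-2.88, -3.6, -1.28] TCP rel hole [0.0003, 0.0007, 0.0051]
```

```bash
python3 inch.py '[[[0,0,0],[0,0,0.0015],0.015],[[0,0,0],[0,0,0.003],0.015],[[0,0,0],[0,0,0.003],0.015]]';python3 f.py; python3 inch.py '[[[0,0,0],[0,0,0.0015],0.015],[[0,0,0],[0,0,0.0015],0.015]]';python3 f.py
```

```text
time_s: 13.7
position: [0.6129, -0.1138, 0.1385]
ee_rot: [-2.618, 0.0, 2.328]
force: [0.2, 4.8, 2.5]
width: 0.0249
finger_force: 40.0
F in X,Y,Z [-1.77, -3.35, 3.89] TCP rel hole [0.0003, 0.0007, 0.0027]
time_s: 13.9
position: [0.6129, -0.1139, 0.1384]
ee_rot: [-2.619, 0.002, 2.328]
force: [0.3, 9.1, 8.8]
width: 0.025
finger_force: 40.0
F in X,Y,Z [-1.2, -6.39, 10.84] TCP rel hole [0.0003, 0.0007, 0.0025]
```

The head is seated: contact comes at the expected height with about 11 N. I'll release and retreat.

```bash
python3 inch.py '[[[0,0,0],[0,0,0],0.045],[[0,0,0],[0,0,0],0.045],[[0,0,0],[0,0,0],0.045],[[0,0,0],[0,0,0],0.045],[[0,0,0],[0,0,-0.02],0.045],[[0,0,0],[0,0,-0.05],0.045],[[0,0,0],[0,0,-0.1],0.045],[[0,0,0],[0,0,-0.14],0.045],[[-0.3,0.2,0.3],[0.1,0.1,-0.17],0.045],[[-0.3,0.2,0.3],[0.15,0.1,-0.17],0.045],[[-0.3,0.2,0.3],[0.2,0.1,-0.17],0.045],[[-0.3,0.2,0.3],[0.25,0.1,-0.17],0.045],[[-0.3,0.2,0.3],[0.25,0.1,-0.17],0.045],[[-0.3,0.2,0.3],[0.25,0.1,-0.17],0.045],[[-0.3,0.2,0.3],[0.25,0.1,-0.17],0.045]]'
python3 - <<'E'
from h import *
import cv2
o=[]
for n,(x,y) in(("top",(315,150)),("scene",(260,195))):
    p,d=cams.read_camera(n);o.append(cv2.convertScaleAbs(cv2.resize(p[y:y+80,x:x+80,::-1],(400,400),interpolation=2),alpha=1.4))
    np.savez(n+"5.npz",p=p,d=d)
cv2.imwrite("pics/end5.png",np.hstack(o))
def proj(n,P):
    i=cams.camera_info(n);q=i["pose"][:3,:3].T@(P-i["pose"][:3,3]);q=i["camera_matrix"]@(q*[1,-1,-1]);return q[:2]/q[2]
for n,(x,y) in(("top",(315,150)),("scene",(260,195))):
    for h in(.034,0): print(n,h,(proj(n,H+h*Z)-[x,y]+.5)*5)
E
```

```text
time_s: 15.4
position: [0.5637, 0.1877, 0.2345]
ee_rot: [-2.908, -0.075, 1.98]
force: [1.1, -0.3, -0.3]
width: 0.0449
finger_force: 0.0
top 0.034 [214.7942 108.5555]
top 0 [230.5308 137.6119]
scene 0.034 [260.7053 224.681 ]
scene 0 [228.3959 257.5362]
```

View pics/end5.png

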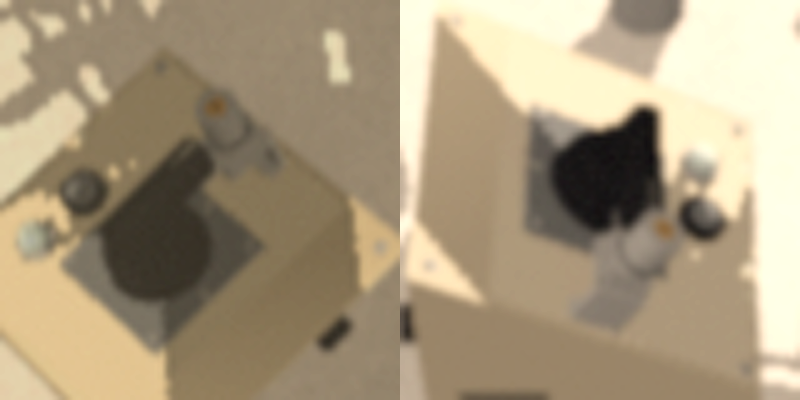

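After release, the head's dot is at top crop (216,106) and scene crop (664,229). A fully seated pin should show it at (215,108) and (661,225). The pin is home and the handle is at off.

```bash
python3 -c "
from workcell import ctrl, cams, close_job
print(close_job())"
```

```text
the job is handed in; nothing more can be done
None
```

The isolator handle is at off and the lock-off pin is through the tab and hasp with its head down on the tab; the robot let go and backed clear, and I handed the job in at about 15.5 s (no verdict was returned).

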